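Reset the interlock with the key, then take the key out and park it

ROBOT

A 7-joint arm with a two-finger parallel gripper is mounted at the origin on a cart in front of the work surface, level with it; the furniture and walls round the work are solid. World frame = base frame: x ahead of the robot, y to its left, z up, the work surface at z = 0. Lengths are in m, angles in rad, forces in N, time in s.
With the tool pointing down it reaches from about 0.425 to 0.875 m from the base axis. Payload 4.7 kg.
Tool frame: the origin (TCP) lies midway between the tips of the shut fingers; the grasp point (between the pads) lies ctrl.grasp_offset behind it (ctrl.grasp_offset is the distance from the TCP to the grasp point, in m); z points along the fingers, y is the line along which they close (so a half turn about z gives the same grasp; the last joint's range is limited). The gripper opens to 87 mm and grips with 3 to 60 N. Pads are 19 mm wide; open, the fingers measure 117 mm over their backs; the gripper's body (75 mm by 190 mm) begins 51 mm behind the grasp point.
Start: joints at [-1.208, 0.321, -0.07, 1.45, 0.023, 1.371, -0.057], TCP at [0.222, 0.611, 0.223] pointing down, gripper open.
Joint ranges: [-2.86, 2.86], [-0.3, 2.09], [-1.38, 1.24], [0.06, 2.45], [-1.56, 4.7], [0.09, 2.05], [-2.69, 2.69]. Speed limits (rad/s): [2.57, 2.57, 3.14, 3.14, 3.14, 3.14, 3.14].

INTERFACE

Orientations are given as a rotation vector (axis times angle).
In Python, from bench import ctrl gives the robot as it stands. The module is installed in compiled form; this text tells all that it offers.
- The arm moves only by the tool jog_arm, never from a script. Its argument "moves" is one flat list of numbers, 7 for each row, row after row: the shift along the tool's x, y, z in units of 30 cm (1.0 is 30 cm), then the turn, a rotation vector about the tool's x, y, z in units of 60 degrees (1.0 is 60 degrees), then the gripper's target within -1 to 1 (fully open at 1, half-way at 0, shut at -1). In form: [x, y, z, wx, wy, wz, fingers, x, y, z, wx, wy, wz, fingers, ...]. A call has exactly 8 rows; each row is the pose to reach, as a shift and turn from the pose commanded when the call began, along the tool's axes at that moment; what a row does not reach only later rows make up. A row lasts 1/8 s, in which the tool goes at most 62.5 mm and 10.7 degrees, less where a joint would pass 70% of its speed; a pose out of reach is approached as far as the arm can. A call with a number of a shift or a turn outside -1 to 1 is refused whole. A call with a gripper value outside its range is refused whole. The fingers move at their own pace and stop on an object; "newtons" is the grip in N (left out, the last holds). Time passes only in rows, so rows that repeat a pose let the fingers close, or fill a call up. It gives the time, the measured TCP pose, the force, the opening and the grip force at its end, in the units of the state.
- ctrl.get_state(): the state, without advancing time (a new reading comes with each control period).
- ctrl.get_image(name): name is "scene" or "top" or "wrist"; returns a dict with "pixels" (400x640x3 uint8, red, green, blue), "fx", "fy", "cx", "cy" (pixels), "xyz" and "rotation" of the camera in the world; the wrist camera has in their place "tool_from_camera" (4x4, takes a point from camera to tool coordinates, whose origin is the TCP and whose axes are the flange's). Camera axes: x right, y up, looking along -z (the intrinsics and any distortion apply to the point x, -y, -z); pixel columns grow to the right and rows downward; lengths in m; the calibration is good to about 2 mm. A picture is of the moment at which its call begins: read the wrist's pose just before it. There is no depth.
- ctrl.close_job(): hands the job in; it is judged then, once.
The state is a dict: "time": time; "joint_positions": joint angles; "qd": joint speeds; "joint_torque": joint torques, N m; "position": TCP position; "tool_rot": TCP orientation; "ft_force": force on the tool from outside, world axes, zero at the start; "torque": the same for the moment, N m; "grip_width": opening from 0.0 (shut) to 1.0 (fully open); "grip_force": force on a finger pad.
Only numpy, scipy, OpenCV 4.12 (cv2) and the standard library are available. Lean on these libraries where they do the work, as an engineer would, in place of code of your own. Each camera call takes 0.05 s, during which the arm holds its last target. There are 200 camera calls.

TASK

Reset the centrifuge interlock: turn the key in the switch station clockwise until you feel it meet the sprung reset contact, and press that contact (the white indicator pin rises with it) for about a second without forcing it to its end. Then turn the key back to the only position where it comes out, draw it straight up without force, and park it upright in the slot of the white block, leaving the other things on the bench alone.

Things in the scene. Friction and masses are not known exactly. Their poses are not given: they have to be found in the camera images.
- key_bow (a point): centre of the key's flat black bow (head), where it is gripped: 32 mm along its x, 10 mm thick along its y (close the fingers along y; grip 70 N; under load it still twists up to 0.3 rad in the fingers), 30 mm high; z up the shank, tip 50 mm below. A bent wire ear on top of the bow stands on its +x side, the side of the tooth. At the start the key stands in the lock, unturned
- key: the key, 50 g; origin at its tip, axes as key_bow. Round 10 mm shank; at the tip a single side tooth, 6 mm high and 4 mm wide, reaches 10 mm from the axis towards +x. A 24 mm flange has its underside 15.5 mm above the tip
- lock_face (a point): centre of the keyhole in the lock's steel face, 56 mm above the bench. z is the lock's axis, up; x points to the keyhole's notch (a white rib on the station lies on that side). Hole 12 mm wide in a 5 mm plate, notch 6 mm wide to 11.5 mm from the axis. The seated key's tip is 14 mm below this point; 3 mm of lift are free while turned; 15 mm of lift clears the lock
- lock: grey switch station, fixed, 130 x 110 mm, 40 mm high, with a 44 mm square steel lock block on it; origin on the lock's axis at bench height, axes as lock_face. The key's tooth turns under the face plate, so the key comes out only with the tooth at the notch (within about 0.1 rad). Key and lock stand at most 25 N
- lock_plug (a joint): angle of the plug that the key turns, rad, clockwise seen from above; 0 is home, a firm stop, where the key comes out. Friction 0.02 N m; about 0.1 rad of play to each side between plug and key
- reset_contact (a joint): hidden sprung contact in the lock, rad; 0 untouched. The tooth meets it after 0.5 to 1.1 rad of clockwise turn (differs each time, unseen) and pushes it on. Pressed from 0.05, overloaded beyond 0.16, its end at 0.20. Moment on the key 0.05 N m at touch, plus 0.4 N m per rad. A white 10 mm pin on the station, 43 mm from the axis opposite the notch, rises 5 mm per 0.1 rad
- holder_mouth (a point): centre of the slot's mouth on top of the white parking block (54 x 54 mm, 36 mm high, fixed). Slot 24 mm long along x, 14 mm wide along y, 22 mm deep. The key goes in with its tooth along x, to either end, its axis at this centre, until its flange rests on the block: bow centre then 34.5 mm above this point
- beaker: plain open beaker on the left, bystander, 65 mm wide, 80 mm high; origin under its centre
- timer: small bench timer near the front edge, bystander, 60 x 66 x 18 mm; origin under its centre
- vial_0: small vial with a wide cap, bystander, 16 mm wide, 40 mm high; origin under its centre
There are look-alikes about, which are no part of the job. Of the things shaped like the part that bears holder_mouth, the white one is meant.

How it is judged:
By the outcome, as a careful person would: the job done as asked, in the order asked, and still so for the second after the job is handed in, with the robot touching nothing.
It also fails if it takes over 67 s, if anything falls off the work surface, if the arm or the gripper's body presses on something with over 40 N, if the wrist force passes 120 N, or if a joint passes its speed limit or range.

## Working session

There is one attempt and no reset: what is moved stays moved. The work goes in short steps, Python scripts to look and compute and a tool call to move; the robot and the scene stay as the last step left them, time stands still between calls to the robot, and variables do not carry over. Pictures are saved under pics/ and viewed, at most 10 in all, crops included, and the job is handed in when it is done.

Besides the shell and the picture viewer there is one more tool, called after "Request:" by a JSON object that holds its "method" and its "body". jog_arm: Moves the arm, as the interface text tells. Its arguments: {"type":"object","properties":{"moves":{"type":"array"},"newtons":{"type":"number"}},"required":["moves"]}

```bash
mkdir -p pics; cat > h.py <<'E'
import numpy as np, cv2, pickle
from bench import ctrl
from scipy.spatial.transform import Rotation as R
def grab(name,tag):
    s=ctrl.get_state(); im=ctrl.get_image(name); im['state']=s
    pickle.dump(im,open(f'pics/{tag}.pkl','wb')); cv2.imwrite(f'pics/{tag}.png',im['pixels'][:,:,::-1]); return im
def load(tag): return pickle.load(open(f'pics/{tag}.pkl','rb'))
def cam(im):
    if 'tool_from_camera' in im:
        s=im['state'];T=np.array(im['tool_from_camera']);Rt=R.from_rotvec(s['tool_rot']).as_matrix()
        return np.array(s['position'])+Rt@T[:3,3], Rt@T[:3,:3]
    r=np.array(im['rotation']); r=r if r.shape==(3,3) else R.from_rotvec(r).as_matrix()
    return np.array(im['xyz']),r
def ray(im,u,v):
    o,r=cam(im); d=r@np.array([(u-im['cx'])/im['fx'],-(v-im['cy'])/im['fy'],-1]); return o,d
def plane(im,u,v,z):
    o,d=ray(im,u,v); return o+d*(z-o[2])/d[2]
def proj(im,p):
    o,r=cam(im); q=r.T@(np.array(p)-o); return im['cx']+im['fx']*q[0]/-q[2], im['cy']-im['fy']*q[1]/-q[2]
E
python3 - <<'E'
from h import *
a=grab('top','top0'); b=grab('scene','scene0')
for k in (a,b): print({x:y for x,y in k.items() if x not in('pixels','state')})
s=ctrl.get_state();print(s,ctrl.grasp_offset)
E
```

```text
{'fx': 514.9001148943648, 'fy': 514.9001148943648, 'cx': 314.50163317596764, 'cy': 216.04790848813886, 'xyz': array([0.20652927, 0.11479973, 1.4533854 ]), 'rotation': array([ 0.18442544, -0.19165417, -1.64277282])}
{'fx': 489.61108722956527, 'fy': 489.61108722956527, 'cx': 321.06221518761026, 'cy': 206.13439902333351, 'xyz': array([-8.31816401e-04, -8.68979994e-01,  6.60277326e-01]), 'rotation': array([ 1.07388901, -0.25357904, -0.44488772])}
{'time': 0.1, 'joint_positions': array([-1.20792167,  0.32176181, -0.07010269,  1.4515549 ,  0.02260021,
        1.37078219, -0.05686456]), 'qd': array([ 0.00019311, -0.00381413,  0.0001203 , -0.00245275,  0.00074185,
        0.00082873,  0.00056975]), 'joint_torque': array([ 6.60577734e-05, -4.92573631e+01, -4.05766061e-01, -3.13396096e+01,
       -6.41844794e-02,  3.94738815e-02,  8.84460837e-05]), 'position': array([0.22200216, 0.61039048, 0.22156166]), 'tool_rot': array([-5.44919901e-01, -3.09375580e+00,  2.67937635e-03]), 'ft_force': array([-0.96201968,  0.41004524, -0.32120644]), 'torque': array([ 0.02675035, -0.02550511,  0.05023922]), 'grip_force': 0.0, 'grip_width': 1.0050186647509982} 0.0187
```

View pics/top0.png

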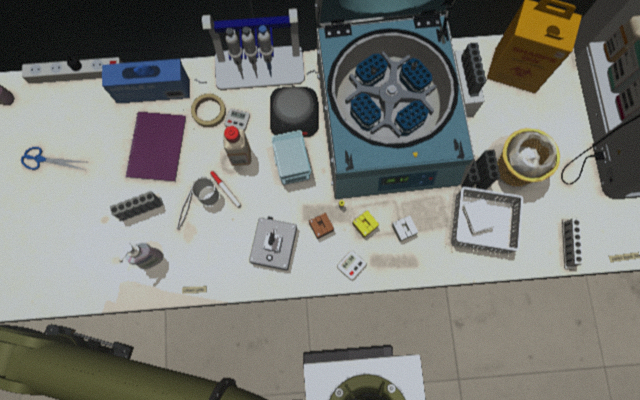

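View pics/scene0.png

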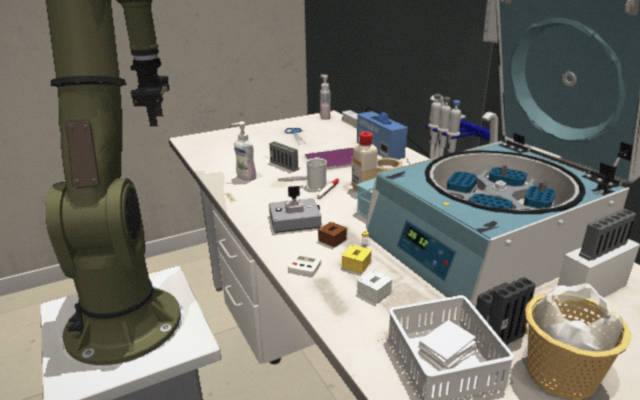

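Top view: the station is at (273,243). The three blocks are brown (320,224), yellow (366,222) and white (403,228), and the timer is at (352,265). The white block fits the holder description; I'll enlarge to confirm it.

```bash
python3 - <<'E'
from h import *
a=load('top0')['pixels'][:,:,::-1]
c1=cv2.resize(a[205:280,240:315],None,fx=5.3,fy=5.3,interpolation=cv2.INTER_CUBIC)
c2=cv2.resize(a[190:265,350:425],None,fx=5.3,fy=5.3,interpolation=cv2.INTER_CUBIC)
b=load('scene0')['pixels'][:,:,::-1]
cv2.imwrite('pics/c.png',np.hstack([c1,c2]))
t=load('top0')
for n,u,v,z in [('lock',273,241,.056),('white',403,227,.036),('timer',352,265,.018)]: print(n,plane(t,u,v,z))
E
```

```text
lock [0.48192792 0.21460707 0.056     ]
white [ 0.49631446 -0.15130286  0.036     ]
timer [0.40325673 0.0007277  0.018     ]
```

View pics/c.png

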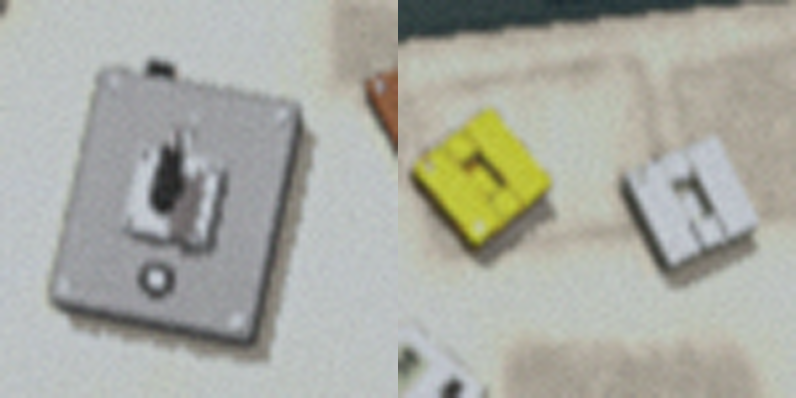

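The crop confirms it: the block at crop right (690,200), i.e. top (403,228), is white. The one beside it is yellow. On the station, the key is at crop (170,185) and the pin at (157,281), on the robot's side.

```bash
cat >> h.py <<'E'
def goal(p,xdir,tilt=None):
    x=np.array([np.cos(xdir),np.sin(xdir),0]);z=np.array([0,0,-1.]);return np.array(p),np.column_stack([x,np.cross(z,x),z])
def delta(p,M,s=None,p0=None,M0=None):
    s=s or ctrl.get_state()
    M0=R.from_rotvec(s['tool_rot']).as_matrix() if M0 is None else M0
    p0=np.array(s['position']) if p0 is None else p0
    return np.round(M0.T@(p-p0)/.3,4), np.round(R.from_matrix(M0.T@M).as_rotvec()/(np.pi/3),4)
E
python3 - <<'E'
from h import *
t=load('top0');f=lambda x,y:(240+x/5.3,205+y/5.3)
L=[plane(t,*f(*q),.04) for q in [(52,300),(105,75),(298,108),(250,340)]]
for q in L: print(q)
d=L[1]-L[0]; e=L[2]-L[3]; print('ang',np.arctan2(d[1],d[0]),np.arctan2(e[1],e[0]),'mean',sum(L)/4,'pin',plane(t,*f(157,281),.042))
print('pump',plane(t,143,255,0), plane(t,143,255,.2))
M=R.from_rotvec(ctrl.get_state()['tool_rot']).as_matrix();print(M)
im=ctrl.get_image('wrist');print(im['tool_from_camera'],im['fx'],im['cx'],im['cy'])
E
```

```text
[0.43240016 0.28325155 0.04      ]
[0.55066124 0.24903203 0.04      ]
[0.52440149 0.14789973 0.04      ]
[0.40316955 0.18161789 0.04      ]
ang -0.28166297728316836 -0.27127317715567917 mean [0.47765811 0.2154503  0.04      ] pin [0.43764451 0.22784241 0.042     ]
pump [0.48236557 0.59136139 0.        ] [0.44440781 0.52578186 0.2       ]
[[-9.39819682e-01  3.41670470e-01 -5.05102359e-04]
 [ 3.41670832e-01  9.39818250e-01 -1.64315116e-03]
 [-8.67118128e-05 -1.71684454e-03 -9.99998522e-01]]
[[-2.18448208e-04  9.62420267e-01  2.71564324e-01  7.42231322e-02]
 [ 9.99999852e-01  7.48419599e-05  5.39167863e-04  2.93841892e-04]
 [ 4.98581672e-04  2.71564402e-01 -9.62420141e-01 -1.61571082e-01]
 [ 0.00000000e+00  0.00000000e+00  0.00000000e+00  1.00000000e+00]] 356.88903698750164 320.28809117929575 194.83178187560938
```

```bash
python3 - <<'E'
from h import *
print(delta(*goal([.48,.213,.24],np.pi-.277)))
E
```

```text
(array([-1.2608, -0.9513, -0.0594]), array([-0.0014,  0.0001, -0.0685]))
```

Request:
{"method": "jog_arm", "body": {"moves": [-0.12,-0.1,-0.06,0,0,-0.02,1,-0.24,-0.2,-0.06,0,0,-0.04,1,-0.36,-0.3,-0.06,0,0,-0.068,1,-0.5,-0.4,-0.06,0,0,-0.068,1,-0.63,-0.5,-0.06,0,0,-0.068,1,-0.76,-0.6,-0.06,0,0,-0.068,1,-0.88,-0.7,-0.06,0,0,-0.068,1,-1.0,-0.8,-0.06,0,0,-0.068,1], "newtons": 60}}

```text
time: 1.15
position: [0.4226, 0.2812, 0.2404]
tool_rot: [-0.435, -3.111, -0.0]
ft_force: [1.3, -0.6, -0.1]
grip_width: 0.996
grip_force: 0.0
```

```bash
python3 - <<'E'
from h import *
print(delta(*goal([.48,.213,.24],np.pi-.277)))
E
```

```text
(array([-0.2463, -0.1663,  0.0014]), array([ 0.0001, -0.    , -0.0006]))
```

Request:
{"method": "jog_arm", "body": {"moves": [-0.1,-0.07,0,0,0,0,1,-0.19,-0.13,0,0,0,0,1,-0.244,-0.165,0,0,0,0,1,-0.244,-0.165,0,0,0,0,1,-0.244,-0.165,0,0,0,0,1,-0.244,-0.165,0,0,0,0,1,-0.244,-0.165,0,0,0,0,1,-0.244,-0.165,0,0,0,0,1]}}

```text
time: 2.15
position: [0.4787, 0.2155, 0.2406]
tool_rot: [0.433, 3.111, 0.0]
ft_force: [-0.1, 0.4, -0.6]
grip_width: 0.997
grip_force: 0.0
```

```bash
python3 - <<'E'
from h import *
a=grab('wrist','w1')
print(a['state']['position'],a['state']['qd'].round(3),a['state']['joint_positions'].round(3))
print(delta(*goal([.50,-.15,.24],np.pi-.277)))
E
```

```text
[0.47872478 0.21548405 0.24061938] [ 0.005  0.001  0.005 -0.001  0.001  0.     0.   ] [-0.728  0.042  0.263  1.742 -0.011  1.359  0.831]
(array([-0.4011, -1.1522,  0.0019]), array([ 0.0001,  0.0001, -0.0001]))
```

View pics/w1.png

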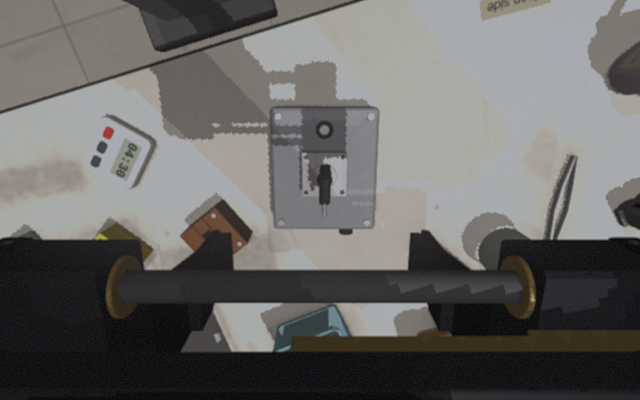

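View w1: station at about (325,167), key bow at (324,185) with the ear tip at (323,212), pin at (324,129), timer at (122,150). Next is a view of the white block.

Request:
{"method": "jog_arm", "body": {"moves": [-0.04,-0.12,0,0,0,0,1,-0.08,-0.27,0,0,0,0,1,-0.13,-0.45,0,0,0,0,1,-0.19,-0.63,0,0,0,0,1,-0.25,-0.8,0,0,0,0,1,-0.3,-0.92,0,0,0,0,1,-0.3,-0.92,0,0,0,0,1,-0.3,-0.92,0,0,0,0,1]}}

```text
time: 3.2
position: [0.4898, -0.0741, 0.2405]
tool_rot: [-0.434, -3.111, -0.001]
ft_force: [-0.6, 0.3, 0.4]
grip_width: 0.998
grip_force: 0.0
```

```bash
python3 - <<'E'
from h import *
a=grab('wrist','w2')
print(a['state']['position'],a['state']['qd'].round(3))
u,v=proj(a,[.4963,-.1513,.036]);print(u,v)
u0,v0=int(u)-40,int(v)-40
c2=cv2.resize(a['pixels'][v0:v0+80,u0:u0+80,::-1],(400,400),interpolation=cv2.INTER_CUBIC)
w=load('w1')['pixels'][:,:,::-1]
c1=cv2.resize(w[100:240,255:395],(400,400),interpolation=cv2.INTER_CUBIC)
c3=cv2.resize(w[140:220,285:365],(400,400),interpolation=cv2.INTER_CUBIC)
print('c2 org',u0,v0)
cv2.imwrite('pics/c3.png',np.hstack([c3,c2]))
E
```

```text
[ 0.4898339  -0.0740917   0.24049121] [-0.014  0.    -0.019  0.003  0.002 -0.001  0.001]
251.96944605937315 193.33597376879737
c2 org 211 153
```

View pics/c3.png

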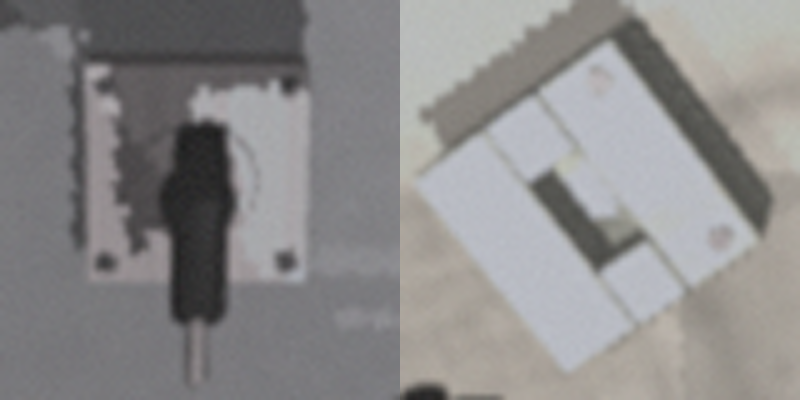

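Right crop: white block with its slot centred near crop (586,212), long axis upper-left to lower-right. Left crop: lock block corners (83,62)–(307,283), and the bow and ear lie along the block's axis.

```bash
python3 - <<'E'
from h import *
w1=load('w1');w2=load('w2')
g=lambda im,org,c,z:plane(im,(c[0]+.5)/5-.5+org[0],(c[1]+.5)/5-.5+org[1],z)
def ang(d): return round(np.arctan2(d[1],d[0]),3)
L=[g(w1,(285,140),c,.056) for c in [(83,62),(305,60),(307,283),(85,281)]]
print('lock c',sum(L)/4,[round(np.linalg.norm(L[i]-L[i-1])*1e3,1) for i in range(4)],ang(L[3]-L[0]),ang(L[2]-L[1]))
e=g(w1,(285,140),(196,380),.107+.005);b0=g(w1,(285,140),(201,125),.107);b1=g(w1,(285,140),(197,322),.107)
print('bow',(b0+b1)/2,ang(e-b0),ang(b1-b0))
B=[g(w2,(211,153),c,.036) for c in [(18,177),(210,40),(360,237),(172,373)]]
print('block',sum(B)/4,[round(np.linalg.norm(B[i]-B[i-1])*1e3,1) for i in range(4)],ang(B[2]-B[1]),ang(B[3]-B[0]))
s=[g(w2,(211,153),c,.036) for c in [(130,183),(200,270),(246,242),(167,153)]]
print('slot',sum(s)/4,ang(s[1]-s[0]))
# refine with top view
t=load('top0')
for n,p in [('lock',sum(L)/4),('block',sum(B)/4)]: print(n,np.array(proj(t,p)).round(1))
f=lambda x,y:(350+x/5.3-.4,190+y/5.3-.4)
B=[plane(t,*f(*c),.036) for c in [(222,181),(313,133),(358,217),(268,268)]]
print('topblock',sum(B)/4,ang(B[3]-B[0]))
E
```

```text
lock c [0.48187042 0.21813534 0.056     ] [np.float64(44.4), np.float64(43.3), np.float64(45.2), np.float64(44.8)] -0.283 -0.249
bow [0.47974688 0.21897733 0.107     ] -0.295 -0.294
block [ 0.49644313 -0.15510132  0.036     ] [np.float64(53.6), np.float64(51.4), np.float64(52.1), np.float64(52.2)] 0.334 0.32
slot [ 0.49689648 -0.1562019   0.036     ] 0.343
lock [271.7 241.1]
block [404.3 226.8]
topblock [ 0.49529331 -0.15504502  0.036     ] -2.774
```

```bash
python3 - <<'E'
from h import *
print(delta(*goal([.4808,.218,.16],np.pi-.277)))
E
```

```text
(array([0.2936, 0.9267, 0.2688]), array([ 0.0006, -0.0003,  0.0013]))
```

Request:
{"method": "jog_arm", "body": {"moves": [0.04,0.12,0.0,0,0,0,1,0.08,0.27,0,0,0,0,1,0.13,0.45,0.05,0,0,0,1,0.19,0.63,0.1,0,0,0,1,0.25,0.8,0.15,0,0,0,1,0.293,0.926,0.2,0,0,0,1,0.293,0.926,0.268,0,0,0,1,0.293,0.926,0.268,0,0,0,1]}}

```text
time: 4.25
position: [0.4794, 0.2174, 0.1584]
tool_rot: [-0.429, -3.109, 0.004]
ft_force: [0.3, -0.3, -0.5]
grip_width: 0.995
grip_force: 0.0
```

```bash
python3 - <<'E'
from h import *
a=grab('wrist','w3')
print(a['state']['position'],a['state']['qd'].round(3))
u,v=proj(a,[.481,.2178,.107]);print(u,v)
c=cv2.resize(a['pixels'][100:250,220:420,::-1],(800,600),interpolation=cv2.INTER_CUBIC)
cv2.imwrite('pics/c4.png',c)
print(delta(*goal([.4808,.218,.073],np.pi-.277)))
E
```

```text
[0.47939194 0.21737878 0.15844774] [ 0.017 -0.027  0.023 -0.033  0.004  0.012  0.001]
321.5991477380022 218.70434966988736
(array([-0.0004,  0.004 ,  0.2891]), array([-0.0012, -0.0011,  0.0013]))
```

View pics/c4.png

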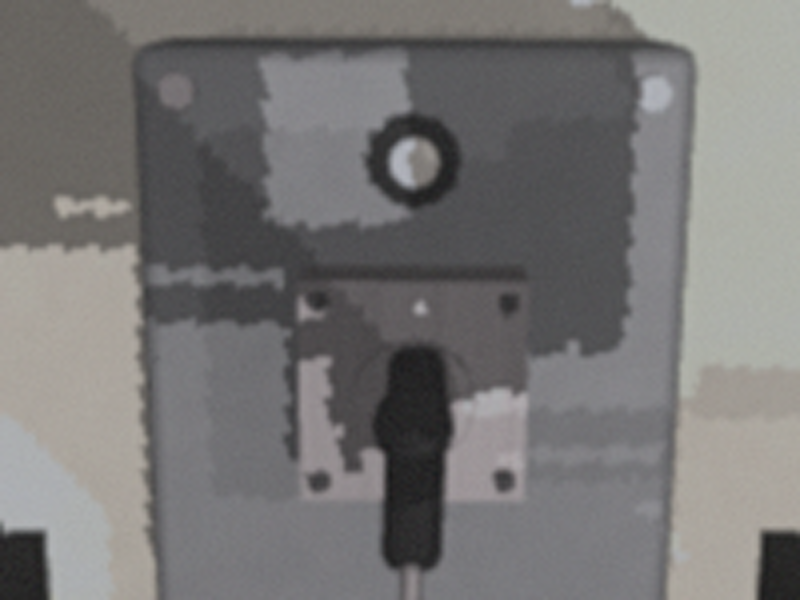

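```bash
python3 - <<'E'
from h import *
a=load('w3')
g=lambda c,z:plane(a,(c[0]+.5)/4-.5+220,(c[1]+.5)/4-.5+100,z)
def ang(d): return round(np.arctan2(d[1],d[0]),3)
L=[g(c,.056) for c in [(296,280),(528,280),(526,500),(300,500)]]
print('lock c',sum(L)/4,ang(L[3]-L[0]),ang(L[2]-L[1]))
p=g((413,160),.042);print('pin',p,ang(sum(L)/4-p),np.linalg.norm((sum(L)/4-p)[:2]))
S=[g(c,.04) for c in [(176,91),(655,93)]];print('pin side dir',ang(S[1]-S[0])+np.pi/2-np.pi)
b=g((418,348),.107);c=g((412,566),.107);print('bow',b,c,(b+c)/2,ang(c-b))
s=ctrl.get_state();print(s['position'])
print(delta(*goal([.4815,.2187,.073],np.pi-.277)))
E
```

```text
lock c [0.48208766 0.21842208 0.056     ] -0.277 -0.26
pin [0.44083853 0.23010096 0.042     ] -0.276 0.04287059368665969
pin side dir -0.2777963267948964
bow [0.461279   0.22494566 0.107     ] [0.49587773 0.21431459 0.107     ] [0.47857836 0.21963013 0.107     ] -0.298
[0.48048815 0.21694515 0.15973561]
(array([-0.002 ,  0.0069,  0.2891]), array([-0.0012, -0.0011,  0.0013]))
```

Request:
{"method": "jog_arm", "body": {"moves": [-0.003,0.007,0.08,0,0,0,1,-0.003,0.007,0.16,0,0,0,0.5,-0.003,0.007,0.24,0,0,0,0,-0.003,0.007,0.288,0,0,0,-0.3,-0.003,0.007,0.288,0,0,0,-0.5,-0.003,0.007,0.288,0,0,0,-0.6,-0.003,0.007,0.288,0,0,0,-0.6,-0.003,0.007,0.288,0,0,0,-0.6], "newtons": 3}}

```text
time: 5.3
position: [0.4833, 0.2183, 0.0744]
tool_rot: [0.434, 3.11, 0.001]
ft_force: [0.3, 0.6, 0.2]
grip_width: 0.289
grip_force: 0.0
```

Request:
{"method": "jog_arm", "body": {"moves": [0,0,0,0,0,0,-0.7,0,0,0,0,0,0,-0.75,0,0,0,0,0,0,-0.8,0,0,0,0,0,0,-1,0,0,0,0,0,0,-1,0,0,0,0,0,0,-1,0,0,0,0,0,0,-1,0,0,0,0,0,0,-1], "newtons": 3}}

```text
time: 6.3
position: [0.483, 0.2181, 0.0739]
tool_rot: [0.435, 3.111, 0.0]
ft_force: [-0.3, 0.3, 2.0]
grip_width: 0.169
grip_force: 3.0
```

```bash
python3 - <<'E'
from h import *
s=ctrl.get_state()
for k in ('position','tool_rot','ft_force','torque','grip_width','grip_force','joint_positions'): print(k,s[k])
print(delta(*goal([.482,.2187,.073],np.pi-.277)))
E
```

```text
position [0.48300736 0.21808962 0.07387945]
tool_rot [4.34627148e-01 3.11113041e+00 2.76401399e-04]
ft_force [-0.28242876  0.31033884  2.0422275 ]
torque [ 0.00441286  0.00763279 -0.02162777]
grip_width 0.16904168044552106
grip_force 3.000255860388279
joint_positions [-0.71721374  0.19445814  0.26740879  1.92992009 -0.05980087  1.02445011
  0.86965926]
(array([0.0038, 0.001 , 0.0029]), array([ 0.0002,  0.0002, -0.0006]))
```

Request:
{"method": "jog_arm", "body": {"moves": [0,0,0,0,0,0,-1,0,0,0,0,0,0,-1,0,0,0,0,0,0,-1,0,0,0,0,0,0,-1,0,0,0,0,0,0,-1,0,0,0,0,0,0,-1,0,0,0,0,0,0,-1,0,0,0,0,0,0,-1], "newtons": 20}}

```text
time: 7.3
position: [0.483, 0.2182, 0.0739]
tool_rot: [0.435, 3.111, 0.0]
ft_force: [-0.1, -0.3, 3.3]
grip_width: 0.15
grip_force: 20.0
```

```bash
python3 - <<'E'
from h import *
s=ctrl.get_state()
for k in ('position','tool_rot','ft_force','torque','grip_width','grip_force'): print(k,s[k])
a=grab('wrist','w4'); b=grab('scene','s4')
u,v=map(int,proj(b,[.482,.218,.09]));print(u,v)
c2=cv2.resize(b['pixels'][v-35:v+35,u-35:u+35,::-1],(400,400),interpolation=cv2.INTER_CUBIC)
c1=cv2.resize(a['pixels'][150:300,240:390,::-1],(400,400),interpolation=cv2.INTER_CUBIC)
cv2.imwrite('pics/c5.png',np.hstack([c1,c2]))
E
```

```text
position [0.48296999 0.21815495 0.07386359]
tool_rot [4.34528014e-01 3.11116027e+00 3.95501300e-04]
ft_force [-0.06323725 -0.2793711   3.30767228]
torque [ 0.014109    0.01820483 -0.00812056]
grip_width 0.14994657368773795
grip_force 20.000510215759277
293 191
```

View pics/c5.png

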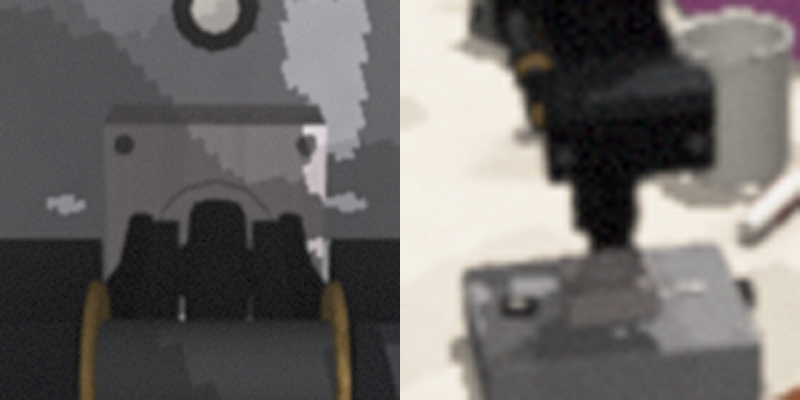

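View c5: the fingers straddle the bow evenly, bow at crop (217,260) with the pads on both sides, and the pin at (215,10). I'll go to full grip and take a baseline.

Request:
{"method": "jog_arm", "body": {"moves": [0,0,0,0,0,0,-1,0,0,0,0,0,0,-1,0,0,0,0,0,0,-1,0,0,0,0,0,0,-1,0,0,0,0,0,0,-1,0,0,0,0,0,0,-1,0,0,0,0,0,0,-1,0,0,0,0,0,0,-1], "newtons": 60}}

```text
time: 8.4
position: [0.483, 0.2181, 0.0739]
tool_rot: [0.435, 3.111, 0.0]
ft_force: [-0.3, 0.6, 4.5]
grip_width: 0.128
grip_force: 60.0
```

```bash
cat >> h.py <<'E'
def rd(n=4):
    F=[];T=[]
    for i in range(n):
        im=ctrl.get_image('wrist'); s=ctrl.get_state(); F.append(s['ft_force']);T.append(s['torque'])
    M=R.from_rotvec(s['tool_rot']).as_matrix()
    print('t',round(s['time'],2),'pos',s['position'].round(4),'yaw',round(np.arctan2(M[1,0],M[0,0]),4),'F',np.mean(F,0).round(2),'T',np.mean(T,0).round(4),'sd',np.std(T,0)[2].round(4),'w',round(s['grip_width'],3),'tilt',M[2,:2].round(4))
    return im,s
E
python3 - <<'E'
from h import *
rd()
E
```

```text
t 8.6 pos [0.483  0.2181 0.0739] yaw 2.864 F [-0.43  0.47  5.  ] T [0.0952 0.0425 0.0345] sd 0.0163 w 0.128 tilt [-0.0002  0.0003]
```

Request:
{"method": "jog_arm", "body": {"moves": [0,0,-0.003,0,0,0,-1,0,0,-0.003,0,0,0.06,-1,0,0,-0.003,0,0,0.12,-1,0,0,-0.003,0,0,0.18,-1,0,0,-0.003,0,0,0.24,-1,0,0,-0.003,0,0,0.3,-1,0,0,-0.003,0,0,0.36,-1,0,0,-0.003,0,0,0.36,-1]}}

```text
time: 9.6
position: [0.4828, 0.2181, 0.0741]
tool_rot: [1.009, 2.975, -0.0]
ft_force: [1.1, 1.1, -0.4]
grip_width: 0.126
grip_force: 60.0
```

```bash
python3 - <<'E'
from h import *
rd()
E
```

```text
t 9.8 pos [0.4827 0.218  0.0744] yaw 2.4877 F [ 1.5   1.04 -0.86] T [ 0.2887 -0.4099  0.067 ] sd 0.0123 w 0.127 tilt [ 0.0001 -0.0003]
```

Request:
{"method": "jog_arm", "body": {"moves": [0,0,0,0,0,0.02,-1,0,0,0,0,0,0.04,-1,0,0,0,0,0,0.06,-1,0,0,0,0,0,0.08,-1,0,0,0,0,0,0.1,-1,0,0,0,0,0,0.12,-1,0,0,0,0,0,0.12,-1,0,0,0,0,0,0.12,-1]}}

```text
time: 10.8
position: [0.4829, 0.2181, 0.0747]
tool_rot: [1.195, 2.906, 0.0]
ft_force: [1.3, 1.5, -0.7]
grip_width: 0.126
grip_force: 60.0
```

```bash
python3 - <<'E'
from h import *
rd()
E
```

```text
t 11.0 pos [0.4829 0.2181 0.0747] yaw 2.3614 F [ 1.57  1.07 -1.26] T [ 0.2939 -0.4474  0.0383] sd 0.0235 w 0.131 tilt [-0.      0.0001]
```

Request:
{"method": "jog_arm", "body": {"moves": [0,0,0,0,0,0.02,-1,0,0,0,0,0,0.04,-1,0,0,0,0,0,0.06,-1,0,0,0,0,0,0.08,-1,0,0,0,0,0,0.1,-1,0,0,0,0,0,0.1,-1,0,0,0,0,0,0.1,-1,0,0,0,0,0,0.1,-1]}}

```text
time: 12.0
position: [0.4829, 0.218, 0.0747]
tool_rot: [1.345, 2.839, 0.0]
ft_force: [2.2, 1.3, -2.1]
grip_width: 0.126
grip_force: 60.0
```

```bash
python3 - <<'E'
from h import *
rd(6)
E
```

```text
t 12.3 pos [0.4829 0.2181 0.0747] yaw 2.2567 F [ 1.73  0.86 -1.31] T [ 0.2452 -0.4525  0.002 ] sd 0.0308 w 0.122 tilt [0. 0.]
```

```bash
cat >> h.py <<'E'
PIN=np.array([.4408,.2301])
def pin(im,s,tag=None):
    im['state']=s; u,v=proj(im,[*PIN,.042]); u2,v2=proj(im,[*PIN,.047])
    x0,y0=int(u)-14,int(v)-14; g=cv2.cvtColor(im['pixels'],cv2.COLOR_RGB2GRAY)[y0:y0+29,x0:x0+29].astype(np.uint8)
    G=cv2.resize(g,None,fx=4,fy=4,interpolation=cv2.INTER_CUBIC)
    if tag: cv2.imwrite(f'pics/{tag}.png',cv2.resize(G,(400,400)))
    dark=cv2.inRange(G,0,55); cs,_=cv2.findContours(dark,cv2.RETR_CCOMP,cv2.CHAIN_APPROX_NONE)
    out=[]
    for c in cs:
        if cv2.contourArea(c)>300: 
            (a,b),r=cv2.minEnclosingCircle(c); m=cv2.moments(c); out.append((round(m['m10']/m['m00']/4+x0-u,2),round(m['m01']/m['m00']/4+y0-v,2),round(r/4,2)))
    print('pin shift per 5mm',round(u2-u,2),round(v2-v,2),'blobs',out)
E
python3 - <<'E'
from h import *
pin(*rd(1),'p0')
w=load('w3');pin(w,w['state'])
E
```

```text
t 12.35 pos [0.4829 0.2181 0.0747] yaw 2.2567 F [ 0.74  0.54 -1.4 ] T [ 0.2747 -0.4611  0.0093] sd 0.0 w 0.125 tilt [0. 0.]
pin shift per 5mm -1.14 1.81 blobs [(np.float64(1.46), np.float64(3.08), 15.91)]
pin shift per 5mm 0.02 0.79 blobs [(np.float64(0.9), np.float64(0.57), 11.5), (np.float64(0.26), np.float64(0.91), 7.85)]
```

View pics/p0.png

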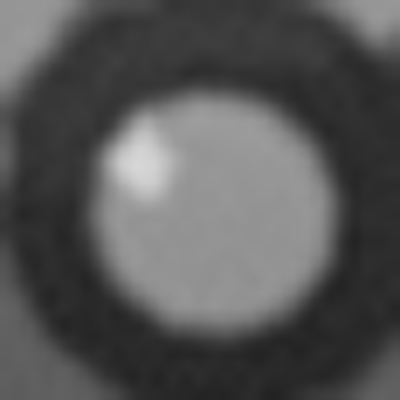

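The pin disc is clear in the black ring at crop (213,213), radius about 120. I'll track the bright disc instead.

```bash
cat >> h.py <<'E'
def pin(im,s):
    im['state']=s; u,v=proj(im,[*PIN,.042]); u2,v2=proj(im,[*PIN,.047]); k=22
    x0,y0=int(u)-k,int(v)-k; g=cv2.cvtColor(im['pixels'],cv2.COLOR_RGB2GRAY)[y0:y0+2*k,x0:x0+2*k]
    G=cv2.resize(g,None,fx=8,fy=8,interpolation=cv2.INTER_CUBIC)
    cs,_=cv2.findContours(cv2.inRange(G,98,255),cv2.RETR_LIST,cv2.CHAIN_APPROX_NONE); out=[]
    for c in cs:
        A=cv2.contourArea(c)/64
        if 120<A<450:
            (a,b),(p,q),_=cv2.fitEllipse(c); out.append([round(float(t),2) for t in (a/8-.44+x0-u,b/8-.44+y0-v,(p+q)/32)])
    print('pin per 5mm',round(u2-u,2),round(v2-v,2),'dx,dy,r',out)
E
python3 - <<'E'
from h import *
im,s=rd(1);pin(im,s)
w=load('w3');pin(w,w['state'])
E
```

```text
t 12.4 pos [0.4829 0.2181 0.0747] yaw 2.2567 F [1.21 1.03 0.18] T [ 0.2585 -0.436   0.0326] sd 0.0 w 0.129 tilt [-0.      0.0001]
pin per 5mm -1.14 1.8 dx,dy,r [[0.18, 0.56, 8.65]]
pin per 5mm 0.02 0.79 dx,dy,r [[-0.1, 0.55, 6.25]]
```

Request:
{"method": "jog_arm", "body": {"moves": [0,0,0,0,0,0.02,-1,0,0,0,0,0,0.04,-1,0,0,0,0,0,0.06,-1,0,0,0,0,0,0.08,-1,0,0,0,0,0,0.08,-1,0,0,0,0,0,0.08,-1,0,0,0,0,0,0.08,-1,0,0,0,0,0,0.08,-1]}}

```text
time: 13.4
position: [0.4829, 0.2181, 0.0747]
tool_rot: [-1.463, -2.78, -0.0]
ft_force: [1.7, 1.0, -1.2]
grip_width: 0.129
grip_force: 60.0
```

```bash
python3 - <<'E'
from h import *
im,s=rd(6);pin(im,s)
E
```

```text
t 13.7 pos [0.4829 0.218  0.0747] yaw 2.1728 F [ 1.89  0.91 -1.16] T [ 0.1949 -0.4641  0.0252] sd 0.0414 w 0.132 tilt [0. 0.]
pin per 5mm -1.27 1.9 dx,dy,r [[0.08, 0.44, 8.68]]
```

Request:
{"method": "jog_arm", "body": {"moves": [0,0,0,0,0,0.02,-1,0,0,0,0,0,0.04,-1,0,0,0,0,0,0.06,-1,0,0,0,0,0,0.08,-1,0,0,0,0,0,0.1,-1,0,0,0,0,0,0.1,-1,0,0,0,0,0,0.1,-1,0,0,0,0,0,0.1,-1]}}

```text
time: 14.7
position: [0.4829, 0.2181, 0.0747]
tool_rot: [1.606, 2.7, 0.0]
ft_force: [1.8, 0.2, -1.3]
grip_width: 0.126
grip_force: 60.0
```

```bash
python3 - <<'E'
from h import *
im,s=rd(3);pin(im,s)
E
```

```text
t 14.85 pos [0.4829 0.218  0.0747] yaw 2.0682 F [ 2.01  0.23 -0.65] T [ 0.1117 -0.5027 -0.0012] sd 0.0067 w 0.129 tilt [0. 0.]
pin per 5mm -1.41 2.03 dx,dy,r [[0.07, 0.34, 8.74]]
```

Request:
{"method": "jog_arm", "body": {"moves": [0,0,0,0,0,0.02,-1,0,0,0,0,0,0.04,-1,0,0,0,0,0,0.06,-1,0,0,0,0,0,0.08,-1,0,0,0,0,0,0.1,-1,0,0,0,0,0,0.1,-1,0,0,0,0,0,0.1,-1,0,0,0,0,0,0.1,-1]}}

```text
time: 15.85
position: [0.4829, 0.218, 0.0747]
tool_rot: [-1.745, -2.612, 0.0]
ft_force: [2.7, 0.5, -1.7]
grip_width: 0.124
grip_force: 60.0
```

```bash
python3 - <<'E'
from h import *
im,s=rd(3);pin(im,s)
E
```

```text
t 16.0 pos [0.4829 0.218  0.0747] yaw 1.9634 F [ 2.58  0.79 -1.06] T [ 0.0457 -0.4848  0.0262] sd 0.048 w 0.123 tilt [ 0. -0.]
pin per 5mm -1.53 2.17 dx,dy,r [[0.3, -0.05, 8.46]]
```

Request:
{"method": "jog_arm", "body": {"moves": [0,0,0,0,0,0.02,-1,0,0,0,0,0,0.04,-1,0,0,0,0,0,0.06,-1,0,0,0,0,0,0.08,-1,0,0,0,0,0,0.08,-1,0,0,0,0,0,0.08,-1,0,0,0,0,0,0.08,-1,0,0,0,0,0,0.08,-1]}}

```text
time: 17.0
position: [0.4829, 0.2181, 0.0747]
tool_rot: [1.853, 2.537, 0.0]
ft_force: [2.0, -0.2, -1.7]
grip_width: 0.129
grip_force: 60.0
```

```bash
python3 - <<'E'
from h import *
im,s=rd(6);pin(im,s)
g=cv2.cvtColor(im['pixels'],cv2.COLOR_RGB2GRAY);u,v=map(int,proj(im,[*PIN,.042]))
print(g[v,u-20:u+21:2],g[v-20:v+21:2,u])
E
```

```text
t 17.3 pos [0.4829 0.2181 0.0747] yaw 1.8797 F [ 2.3   0.23 -1.27] T [-0.0099 -0.5903  0.0129] sd 0.0251 w 0.125 tilt [0.     0.0001]
pin per 5mm -1.61 2.28 dx,dy,r [[0.26, -0.06, 8.32]]
[ 77  77  70  45  41  40 126 196 194 194 190 189 196 200 168  46  38  43
  58  77  74] [140 142 135  60  55  52  63 178 197 195 190 130 116 111 110  77  36  38
  56  74  72]
```

```bash
sed -i 's/inRange(G,98,255)/inRange(G,80,255)/' h.py; python3 - <<'E'
from h import *
im,s=rd(1);pin(im,s)
E
```

```text
t 17.35 pos [0.4829 0.2181 0.0747] yaw 1.8797 F [ 2.89  0.57 -1.73] T [ 0.016  -0.5793  0.0429] sd 0.0 w 0.131 tilt [0.0001 0.0001]
pin per 5mm -1.61 2.28 dx,dy,r [[0.22, 0.1, 8.73]]
```

Request:
{"method": "jog_arm", "body": {"moves": [0,0,0,0,0,0.02,-1,0,0,0,0,0,0.04,-1,0,0,0,0,0,0.06,-1,0,0,0,0,0,0.08,-1,0,0,0,0,0,0.08,-1,0,0,0,0,0,0.08,-1,0,0,0,0,0,0.08,-1,0,0,0,0,0,0.08,-1]}}

```text
time: 18.35
position: [0.483, 0.2181, 0.0747]
tool_rot: [1.958, 2.457, 0.0]
ft_force: [3.0, 0.3, -2.1]
grip_width: 0.127
grip_force: 60.0
```

```bash
python3 - <<'E'
from h import *
im,s=rd(6);pin(im,s)
E
```

```text
t 18.65 pos [0.4829 0.2181 0.0747] yaw 1.7959 F [ 3.05  0.28 -1.51] T [-0.0369 -0.8042  0.0051] sd 0.0175 w 0.132 tilt [0.0001 0.0001]
pin per 5mm -1.68 2.41 dx,dy,r [[0.38, 0.21, 8.53]]
```

Request:
{"method": "jog_arm", "body": {"moves": [0,0,0,0,0,0.02,-1,0,0,0,0,0,0.04,-1,0,0,0,0,0,0.06,-1,0,0,0,0,0,0.07,-1,0,0,0,0,0,0.07,-1,0,0,0,0,0,0.07,-1,0,0,0,0,0,0.07,-1,0,0,0,0,0,0.07,-1]}}

```text
time: 19.65
position: [0.483, 0.2181, 0.0747]
tool_rot: [2.047, 2.383, 0.0]
ft_force: [4.5, -0.6, -1.4]
grip_width: 0.131
grip_force: 60.1
```

```bash
python3 - <<'E'
from h import *
im,s=rd(6);pin(im,s)
E
```

```text
t 19.95 pos [0.483  0.2181 0.0747] yaw 1.7225 F [ 4.12 -0.07 -1.12] T [-0.1099 -1.0216  0.0198] sd 0.0227 w 0.128 tilt [0.     0.0002]
pin per 5mm -1.73 2.52 dx,dy,r [[1.25, 16.6, 13.35], [0.34, 0.33, 8.4]]
```

Request:
{"method": "jog_arm", "body": {"moves": [0,0,0,0,0,0.02,-1,0,0,0,0,0,0.04,-1,0,0,0,0,0,0.06,-1,0,0,0,0,0,0.07,-1,0,0,0,0,0,0.07,-1,0,0,0,0,0,0.07,-1,0,0,0,0,0,0.07,-1,0,0,0,0,0,0.07,-1]}}

```text
time: 20.95
position: [0.4831, 0.218, 0.0747]
tool_rot: [2.133, 2.306, 0.001]
ft_force: [5.1, -0.0, -1.8]
grip_width: 0.128
grip_force: 60.1
```

```bash
python3 - <<'E'
from h import *
im,s=rd(6);pin(im,s)
g=cv2.cvtColor(im['pixels'],cv2.COLOR_RGB2GRAY);u,v=map(int,proj(im,[*PIN,.042]))
c1=cv2.resize(im['pixels'][v-24:v+24,u-24:u+24,::-1],(400,400),interpolation=cv2.INTER_CUBIC)
u,v=map(int,proj(im,[.482,.2184,.107]));print(u,v)
c2=cv2.resize(im['pixels'][v-100:v+50,u-75:u+75,::-1],(400,400),interpolation=cv2.INTER_CUBIC)
cv2.imwrite('pics/c6.png',np.hstack([c1,c2]))
E
```

```text
t 21.25 pos [0.4832 0.218  0.0747] yaw 1.6488 F [ 4.87 -0.29 -1.85] T [-0.1323 -1.2723  0.0166] sd 0.0279 w 0.128 tilt [0.     0.0006]
pin per 5mm -1.77 2.63 dx,dy,r [[0.28, 0.4, 8.27]]
316 284
```

View pics/c6.png

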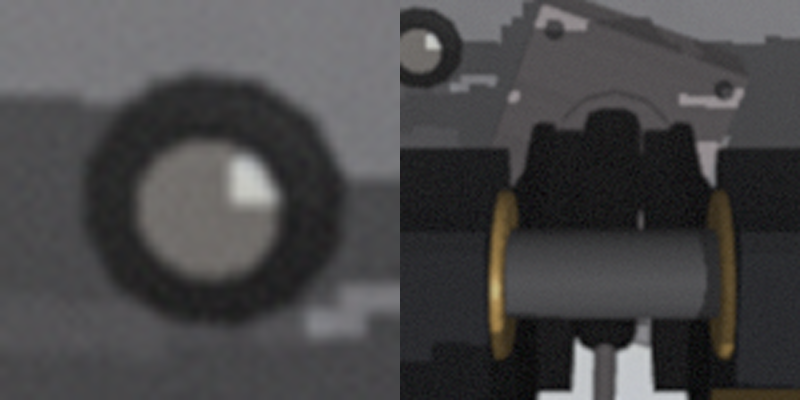

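View c6: pin still flush in its ring (crop (210,210)). The bow is straight in the fingers, and the notch triangle at (513,97) shows about 70° of turn.

```bash
python3 - <<'E'
from h import *
s=ctrl.get_state();print(s['joint_torque'][4:], load('w4')['state']['joint_torque'][4:],s['joint_positions'])
for n in('w1','w4'): print(load(n)['state']['joint_torque'].round(3))
E
```

```text
[-0.81323164  1.82885773 -0.03897684] [ 3.96655581e-02  5.87150711e-02 -6.44178522e-05] [-0.83212261  0.19823729  0.39496041  1.93310098 -0.0885021   1.026368
 -0.32025945]
[-6.0000e-02 -3.2156e+01  3.2100e-01 -3.1147e+01 -1.8000e-02  8.3000e-02
 -1.0000e-03]
[  0.078 -34.973   1.699 -25.695   0.04    0.059  -0.   ]
```

Request:
{"method": "jog_arm", "body": {"moves": [0,0,0,0,0,0.02,-1,0,0,0,0,0,0.04,-1,0,0,0,0,0,0.05,-1,0,0,0,0,0,0.06,-1,0,0,0,0,0,0.06,-1,0,0,0,0,0,0.06,-1,0,0,0,0,0,0.06,-1,0,0,0,0,0,0.06,-1]}}

```text
time: 22.25
position: [0.4833, 0.218, 0.0748]
tool_rot: [2.204, 2.238, 0.001]
ft_force: [6.3, -0.5, -1.6]
grip_width: 0.131
grip_force: 60.1
```

```bash
python3 - <<'E'
from h import *
im,s=rd(4);pin(im,s);print(s['joint_torque'][4:])
E
```

```text
t 22.45 pos [0.4833 0.2179 0.0747] yaw 1.586 F [ 5.75  0.03 -1.68] T [-0.1441 -1.38    0.0333] sd 0.0118 w 0.126 tilt [-0.     0.001]
pin per 5mm -1.8 2.72 dx,dy,r [[0.0, 0.54, 8.07]]
[-0.90608245  1.98846906 -0.04569376]
```

Request:
{"method": "jog_arm", "body": {"moves": [0,0,0,0,0,0.02,-1,0,0,0,0,0,0.04,-1,0,0,0,0,0,0.05,-1,0,0,0,0,0,0.06,-1,0,0,0,0,0,0.06,-1,0,0,0,0,0,0.06,-1,0,0,0,0,0,0.06,-1,0,0,0,0,0,0.06,-1]}}

```text
time: 23.45
position: [0.4836, 0.2179, 0.0748]
tool_rot: [2.273, 2.167, 0.002]
ft_force: [5.7, -0.1, -2.6]
grip_width: 0.128
grip_force: 60.1
```

```bash
python3 - <<'E'
from h import *
im,s=rd(4);pin(im,s);print(s['joint_torque'][4:])
im['state']=s;pickle.dump(im,open('pics/w7.pkl','wb'))
E
```

```text
t 23.65 pos [0.4836 0.2179 0.0748] yaw 1.5231 F [ 6.08 -0.44 -2.5 ] T [-0.2014 -1.5229  0.0507] sd 0.0374 w 0.124 tilt [0.     0.0014]
pin per 5mm -1.82 2.82 dx,dy,r [[-0.04, 0.66, 8.08]]
[-1.01074878  2.14594021 -0.05744904]
```

Request:
{"method": "jog_arm", "body": {"moves": [0,0,0,0,0,0.02,-1,0,0,0,0,0,0.04,-1,0,0,0,0,0,0.05,-1,0,0,0,0,0,0.05,-1,0,0,0,0,0,0.05,-1,0,0,0,0,0,0.05,-1,0,0,0,0,0,0.05,-1,0,0,0,0,0,0.05,-1]}}

```text
time: 24.65
position: [0.4838, 0.2178, 0.0748]
tool_rot: [2.329, 2.107, 0.002]
ft_force: [5.9, -0.9, -2.5]
grip_width: 0.127
grip_force: 60.1
```

```bash
python3 - <<'E'
from h import *
im,s=rd(3);pin(im,s);print(s['joint_torque'][4:])
im['state']=s;pickle.dump(im,open('pics/w8.pkl','wb'))
E
```

```text
t 24.8 pos [0.4838 0.2178 0.0748] yaw 1.4707 F [ 6.56 -0.7  -2.57] T [-0.1932 -1.6233  0.0751] sd 0.009 w 0.124 tilt [0.0002 0.0019]
pin per 5mm -1.84 2.9 dx,dy,r [[0.07, 0.68, 8.09], [2.46, -16.39, 16.06]]
[-1.0861107   2.27228343 -0.07345864]
```

Request:
{"method": "jog_arm", "body": {"moves": [0,0,0,0,0,0.02,-1,0,0,0,0,0,0.04,-1,0,0,0,0,0,0.05,-1,0,0,0,0,0,0.05,-1,0,0,0,0,0,0.05,-1,0,0,0,0,0,0.05,-1,0,0,0,0,0,0.05,-1,0,0,0,0,0,0.05,-1]}}

```text
time: 25.8
position: [0.4839, 0.2178, 0.0749]
tool_rot: [2.383, 2.045, 0.002]
ft_force: [6.6, -1.0, -2.4]
grip_width: 0.131
grip_force: 60.1
```

```bash
python3 - <<'E'
from h import *
im,s=rd(3);pin(im,s);print(s['joint_torque'][4:])
im['state']=s;pickle.dump(im,open('pics/w9.pkl','wb'))
E
```

```text
t 25.95 pos [0.4839 0.2178 0.0748] yaw 1.4184 F [ 7.15 -0.52 -2.63] T [-0.239  -1.6978  0.1018] sd 0.0531 w 0.13 tilt [0.0002 0.0021]
pin per 5mm -1.84 2.98 dx,dy,r [[-0.27, 0.8, 8.16], [2.02, -16.5, 15.22]]
[-1.15233589  2.33998083 -0.08642615]
```

```bash
cat >> h.py <<'E'
def edges(G,c,r0,r1,sgn):
    a=np.linspace(0,2*np.pi,120,endpoint=False); r=np.arange(r0,r1,.1)
    X=(c[0]+np.outer(np.cos(a),r)).astype(np.float32);Y=(c[1]+np.outer(np.sin(a),r)).astype(np.float32)
    P=cv2.GaussianBlur(cv2.remap(G,X,Y,cv2.INTER_CUBIC),(0,0),6); D=sgn*np.gradient(P,axis=1); i=D[:,8:-8].argmax(1)+8
    p=np.c_[X[range(120),i],Y[range(120),i]]
    for _ in range(3):
        (x,y),(w,h),_a=cv2.fitEllipseDirect(p.astype(np.float32)); d=np.hypot(*(p-[x,y]).T)-(w+h)/4; p=p[abs(d-np.median(d))<max(.6,1.5*np.median(abs(d-np.median(d))))]
    return np.array([x,y]),(w+h)/4
def rel(g,c):
    G=g.astype(np.float32); c,_=edges(G,c,5,11.5,-1); c1,r1=edges(G,c,5,11.5,-1); c2,r2=edges(G,c1,12,19,1)
    print('pin-ring',(c1-c2).round(2),'rp',round(r1,2),'rr',round(r2,2))
def relim(im):
    rel(cv2.cvtColor(im['pixels'],cv2.COLOR_RGB2GRAY),proj(im,[*PIN,.042]))
E
python3 - <<'E'
from h import *
c=cv2.imread('pics/c6.png',0)[:,:400]; rel(cv2.resize(c,(48,48),interpolation=cv2.INTER_AREA),(24.7,24.7))
for n in('w7','w8','w9'): relim(load(n))
E
```

```text
pin-ring [-0.61  1.14] rp 8.39 rr 15.39
pin-ring [-0.59  1.26] rp 8.29 rr 15.29
pin-ring [-0.69  1.18] rp 8.28 rr 15.22
pin-ring [-0.79  1.49] rp 8.41 rr 15.2
```

Request:
{"method": "jog_arm", "body": {"moves": [0,0,0,0,0,0.02,-1,0,0,0,0,0,0.04,-1,0,0,0,0,0,0.06,-1,0,0,0,0,0,0.08,-1,0,0,0,0,0,0.08,-1,0,0,0,0,0,0.08,-1,0,0,0,0,0,0.08,-1,0,0,0,0,0,0.08,-1]}}

```text
time: 26.95
position: [0.4841, 0.2177, 0.0749]
tool_rot: [2.466, 1.943, 0.003]
ft_force: [6.7, -0.8, -3.0]
grip_width: 0.128
grip_force: 60.1
```

```bash
python3 - <<'E'
from h import *
im,s=rd(3);pin(im,s);print(s['joint_torque'][4:])
im['state']=s;pickle.dump(im,open('pics/w10.pkl','wb'));relim(im)
E
```

```text
t 27.1 pos [0.4841 0.2176 0.0749] yaw 1.3346 F [ 6.64 -0.69 -2.6 ] T [-0.2911 -1.785   0.1307] sd 0.0183 w 0.129 tilt [0.0004 0.0024]
pin per 5mm -1.84 3.11 dx,dy,r [[-0.79, 1.54, 8.23], [2.24, -17.93, 14.3]]
[-1.26248952  2.42035344 -0.10270667]
pin-ring [-1.11  2.06] rp 8.67 rr 15.1
```

```bash
cat >> h.py <<'E'
def prof(im):
    G=cv2.cvtColor(im['pixels'],cv2.COLOR_RGB2GRAY).astype(np.float32)
    a=np.array(proj(im,[*PIN,.042]));d=np.array(proj(im,[*PIN,.047]))-a;k=np.linalg.norm(d);d/=k;n=np.array([-d[1],d[0]])
    t=np.arange(-18,20,.25);P=0
    for o in np.arange(-3,3.1,.5): q=a+np.outer(t,d)+n*o; P=P+cv2.remap(G,q[:,:1].astype(np.float32),q[:,1:].astype(np.float32),cv2.INTER_LINEAR)[:,0]
    P=P/13; cr=[(round(t[i]+.25*(75-P[i])/(P[i+1]-P[i]),2),'+' if P[i+1]>P[i] else '-') for i in range(len(t)-1) if (P[i]-75)*(P[i+1]-75)<0]
    print('k',round(k,2),cr,P[::6].astype(int))
E
python3 - <<'E'
from h import *
for n in('w7','w8','w9','w10'): prof(load(n))
E
```

```text
k 3.36 [(np.float64(-16.31), '-'), (np.float64(-7.19), '+'), (np.float64(8.44), '-')] [104  79  46  36  38  38  37  65 103 109 108 107 107 107 106 108 118 106
  55  34  34  43  64  71  70  70]
k 3.43 [(np.float64(-16.78), '-'), (np.float64(-7.26), '+'), (np.float64(8.36), '-'), (np.float64(19.71), '+')] [ 90  70  44  36  36  37  37  67 103 109 108 109 115 120 124 124 124 103
  53  33  33  44  65  70  72  74]
k 3.5 [(np.float64(-7.06), '+'), (np.float64(8.62), '-'), (np.float64(16.04), '+')] [ 71  62  42  37  37  36  37  62  99 108 112 121 125 124 123 119 113 103
  62  34  33  46  69  76  76  78]
k 3.61 [(np.float64(-6.36), '+'), (np.float64(9.66), '-')] [ 71  63  42  34  35  35  36  52  81 103 115 120 121 113 106 105 106 106
  93  49  30  51  71  63  45  35]
```

Request:
{"method": "jog_arm", "body": {"moves": [0,0,0,0,0,0.02,-1,0,0,0,0,0,0.04,-1,0,0,0,0,0,0.06,-1,0,0,0,0,0,0.08,-1,0,0,0,0,0,0.09,-1,0,0,0,0,0,0.09,-1,0,0,0,0,0,0.09,-1,0,0,0,0,0,0.09,-1]}}

```text
time: 28.1
position: [0.4842, 0.2175, 0.0749]
tool_rot: [2.555, 1.825, 0.003]
ft_force: [7.0, -1.1, -3.8]
grip_width: 0.13
grip_force: 60.2
```

```bash
python3 - <<'E'
from h import *
im,s=rd(3);pin(im,s);print(s['joint_torque'][4:])
im['state']=s;pickle.dump(im,open('pics/w11.pkl','wb'));relim(im);prof(im)
E
```

```text
t 28.25 pos [0.4843 0.2175 0.0749] yaw 1.2403 F [ 6.86 -1.51 -3.56] T [-0.3704 -1.8189  0.1407] sd 0.0026 w 0.131 tilt [0.0006 0.0027]
pin per 5mm -1.83 3.25 dx,dy,r [[-1.53, 1.76, 7.87]]
[-1.3834643   2.4741371  -0.12506484]
pin-ring [-1.14  1.3 ] rp 8.65 rr 15.15
k 3.72 [(np.float64(-5.54), '+'), (np.float64(8.99), '-')] [ 70  62  42  33  35  34  31  49  71  81  99 105 105 105 104 105 105  98
  74  47  33  33  33  32  31  33]
```

```bash
python3 - <<'E'
from h import *
im=load('w11');u,v=map(int,proj(im,[*PIN,.042]))
b=grab('scene','s11');a=load('s4');p=[int(x) for x in proj(b,[*PIN,.042])];print(p,proj(b,[*PIN,.042]),proj(b,[*PIN,.047]))
f=lambda I,u,v,k:cv2.resize(I['pixels'][v-k:v+k,u-k:u+k,::-1],(260,260),interpolation=cv2.INTER_CUBIC)
cv2.imwrite('pics/c12.png',np.hstack([f(im,u,v,26),f(a,*p,10),f(b,*p,10)]))
for I in(a,b): print(cv2.cvtColor(I['pixels'],cv2.COLOR_RGB2GRAY)[p[1]-8:p[1]+6,p[0]-5:p[0]+6])
E
```

```text
[278, 209] (np.float64(278.64338134105475), np.float64(209.42511931939896)) (np.float64(278.5439383402068), np.float64(207.79498411857713))
[[208 211 211 210 204 202 197 181 164 159 148]
 [147 149 150 141 127 117 109 105 103 100  99]
 [ 98  99  96 101  98 100  96  95  96  95  94]
 [ 90  90  93  94 107 122 123 123 124 125 126]
 [ 92  88  93  95 127 153 156 157 158 156 156]
 [121 102 101 102 127 157 158 161 160 155 148]
 [143 109 100  89 114 138 137 130 132 137 121]
 [132 109  85  70 103 126 110  75  71  90  96]
 [106 104  79  62 104 128 107  63  47  77  92]
 [104 102  81  48  50  53  51  37  57  79  93]
 [104 106  91  74  70  69  66  67  76  87  89]
 [108 104 103 103 100 103  97  93  93  87  83]
 [107 107 102 103 106 105 105 104  94  78  69]
 [105 105 106 108 108 104 102  98  91  76  71]]
[[216 218 218 215 211 209 204 196 189 188 180]
 [169 175 172 171 162 155 148 152 155 156 149]
 [139 141 141 139 139 139 134 141 142 139 140]
 [138 136 135 135 137 139 138 138 138 139 138]
 [135 139 138 138 138 138 138 136 138 138 139]
 [134 137 135 133 129 126 131 132 134 135 134]
 [134 135 128 115 116 120 119 118 115 119 125]
 [118 115  99  82 106 124 121  93  63  74  97]
 [ 84  81  63  46  83 109  93  58  41  59  83]
 [ 70  71  59  37  47  46  42  40  47  64  90]
 [ 74  77  68  61  58  55  55  57  64  72  75]
 [ 79  81  79  82  79  80  82  80  80  82  80]
 [ 82  80  82  82  81  81  84  81  81  82  84]
 [ 86  92  89  91  83  84  81  84  82  82  83]]
```

View pics/c12.png

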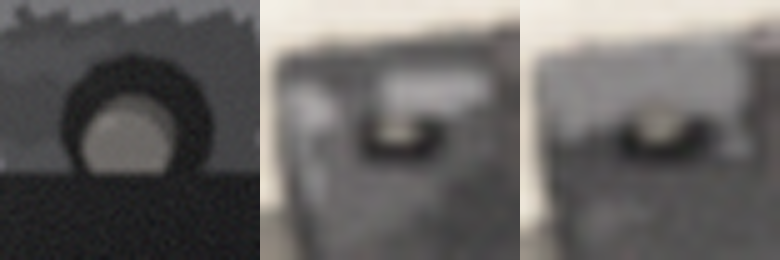

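The wrist crop shows the pin's bright top shifted, with its side wall visible as a crescent. That means it has risen about 4 mm, so the contact is pressed at about 0.09 rad. The gripper hides the pin's lower edge. I'll hold one second and then turn back.

Request:
{"method": "jog_arm", "body": {"moves": [0,0,0,0,0,0,-1,0,0,0,0,0,0,-1,0,0,0,0,0,0,-1,0,0,0,0,0,0,-1,0,0,0,0,0,0,-1,0,0,0,0,0,0,-1,0,0,0,0,0,-0.08,-1,0,0,0,0,0,-0.2,-1]}}

```text
time: 29.3
position: [0.4837, 0.2177, 0.0749]
tool_rot: [2.347, 2.087, 0.001]
ft_force: [5.6, -0.8, -1.0]
grip_width: 0.123
grip_force: 60.2
```

Request:
{"method": "jog_arm", "body": {"moves": [0,0,0,0,0,-0.12,-1,0,0,0,0,0,-0.24,-1,0,0,0,0,0,-0.36,-1,0,0,0,0,0,-0.48,-1,0,0,0,0,0,-0.6,-1,0,0,0,0,0,-0.72,-1,0,0,0,0,0,-0.84,-1,0,0,0,0,0,-0.96,-1]}}

```text
time: 30.3
position: [0.4819, 0.2183, 0.0745]
tool_rot: [-1.05, -2.959, 0.001]
ft_force: [3.0, 1.1, -0.6]
grip_width: 0.126
grip_force: 60.0
```

```bash
python3 - <<'E'
from h import *
im,s=rd(2);print(s['joint_torque'][4:],delta(*goal([.483,.2181,.0745],2.864)))
E
```

```text
t 30.4 pos [0.482  0.2183 0.0745] yaw 2.4557 F [ 2.52  0.21 -0.68] T [ 0.0524 -0.5555  0.0047] sd 0.0122 w 0.124 tilt [ 0.0015 -0.0011]
[-0.20312513  0.87921811  0.69798075] (array([-0.003 ,  0.0018,  0.0001]), array([-0.0007, -0.0016, -0.3899]))
```

Request:
{"method": "jog_arm", "body": {"moves": [0,0,0,0,0,-0.1,-1,0,0,0,0,0,-0.2,-1,0,0,0,0,0,-0.28,-1,0,0,0,0,0,-0.34,-1,0,0,0,0,0,-0.38,-1,0,0,0,0,0,-0.4,-1,0,0,0,0,0,-0.4,-1,0,0,0,0,0,-0.4,-1]}}

```text
time: 31.4
position: [0.4823, 0.218, 0.0745]
tool_rot: [-0.419, -3.112, 0.001]
ft_force: [1.1, 0.1, 0.1]
grip_width: 0.129
grip_force: 60.0
```

```bash
python3 - <<'E'
from h import *
im,s=rd(3);print(s['joint_torque'][4:],delta(*goal([.483,.2181,.0745],2.864)))
im['state']=s;pickle.dump(im,open('pics/w13.pkl','wb'))
# bow orientation in wrist image vs w4
for q in (load('w4'),im):
    g=cv2.cvtColor(q['pixels'],cv2.COLOR_RGB2GRAY)
    for r in (228,236,244,252,260,276,280,284,288):
        print(r,[int(x) for x in g[r,296:346:2]])
    print()
E
```

```text
t 31.55 pos [0.4824 0.218  0.0745] yaw 2.8741 F [ 1.11  0.35 -0.26] T [ 0.0203 -0.1366 -0.0273] sd 0.0169 w 0.129 tilt [ 0.0008 -0.0005]
[-0.05522328  0.2738208   0.01482962] (array([-0.0017,  0.0008, -0.    ]), array([-0.0005, -0.0007,  0.0096]))
228 [91, 94, 86, 81, 93, 94, 93, 90, 45, 27, 28, 31, 31, 31, 32, 33, 30, 51, 95, 96, 95, 85, 82, 94, 94]
236 [26, 32, 33, 35, 34, 43, 90, 63, 27, 30, 30, 31, 33, 33, 26, 27, 20, 24, 62, 61, 24, 31, 31, 34, 27]
244 [27, 25, 25, 32, 28, 31, 25, 26, 30, 30, 30, 26, 24, 31, 28, 30, 28, 28, 31, 31, 28, 30, 29, 34, 30]
252 [33, 28, 26, 24, 27, 29, 28, 24, 27, 26, 29, 29, 33, 28, 32, 29, 21, 26, 25, 32, 31, 26, 26, 26, 32]
260 [29, 28, 28, 21, 24, 29, 31, 23, 26, 27, 24, 27, 27, 24, 27, 27, 28, 29, 26, 32, 26, 30, 26, 29, 23]
276 [45, 48, 55, 59, 59, 54, 55, 56, 56, 54, 56, 54, 58, 57, 57, 56, 56, 59, 56, 59, 57, 58, 54, 59, 56]
280 [50, 54, 52, 50, 52, 50, 56, 61, 62, 63, 65, 59, 58, 63, 60, 62, 63, 61, 62, 61, 64, 61, 60, 62, 63]
284 [55, 56, 56, 57, 56, 56, 55, 65, 68, 66, 64, 64, 66, 66, 67, 65, 67, 65, 69, 67, 65, 66, 65, 65, 64]
288 [57, 54,
[... 338 characters left out ...]
5, 21, 31, 28, 31, 30, 27, 29, 28, 27, 26, 30, 27, 33, 28, 30, 26, 18]
252 [28, 25, 29, 32, 23, 24, 27, 26, 26, 28, 28, 26, 27, 36, 28, 26, 27, 30, 28, 29, 27, 30, 29, 34, 30]
260 [23, 29, 30, 24, 29, 22, 28, 25, 30, 32, 27, 24, 27, 27, 24, 36, 29, 26, 28, 21, 22, 27, 31, 26, 26]
276 [50, 48, 46, 55, 56, 57, 53, 55, 56, 56, 59, 57, 56, 54, 56, 59, 55, 58, 56, 57, 56, 57, 55, 56, 52]
280 [50, 50, 49, 62, 58, 57, 53, 54, 59, 60, 59, 61, 59, 62, 62, 60, 58, 61, 59, 62, 60, 62, 59, 62, 61]
284 [56, 50, 58, 54, 55, 52, 54, 56, 63, 64, 65, 66, 66, 66, 65, 63, 65, 68, 64, 67, 68, 67, 67, 65, 66]
288 [55, 58, 54, 56, 56, 56, 56, 52, 68, 68, 69, 69, 66, 67, 66, 67, 67, 65, 68, 63, 68, 66, 67, 66, 67]
```

Request:
{"method": "jog_arm", "body": {"moves": [0,0,-0.003,0,0,0,-1,0,0,-0.006,0,0,0,-1,0,0,-0.009,0,0,0,-1,0,0,-0.011,0,0,0,-1,0,0,-0.013,0,0,0,-1,0,0,-0.014,0,0,0,-1,0,0,-0.014,0,0,0,-1,0,0,-0.014,0,0,0,-1]}}

```text
time: 32.55
position: [0.4829, 0.2181, 0.0789]
tool_rot: [0.418, 3.114, 0.0]
ft_force: [0.6, -0.1, -0.1]
grip_width: 0.13
grip_force: 60.0
```

```bash
python3 - <<'E'
from h import *
im,s=rd(2);print(s['joint_torque'][4:])
E
```

```text
t 32.65 pos [0.4829 0.2181 0.0789] yaw 2.8745 F [ 0.44 -0.6  -0.5 ] T [-0.0816 -0.0354 -0.014 ] sd 0.0561 w 0.123 tilt [-0.0001  0.0001]
[-8.47742264e-02  7.77633092e-02  4.84513703e-05]
```

Request:
{"method": "jog_arm", "body": {"moves": [0,0,-0.006,0,0,0,-1,0,0,-0.013,0,0,0,-1,0,0,-0.02,0,0,0,-1,0,0,-0.028,0,0,0,-1,0,0,-0.036,0,0,0,-1,0,0,-0.046,0,0,0,-1,0,0,-0.06,0,0,0,-1,0,0,-0.08,0,0,0,-1]}}

```text
time: 33.65
position: [0.4828, 0.2181, 0.1032]
tool_rot: [-0.418, -3.114, 0.0]
ft_force: [0.2, 0.6, 0.3]
grip_width: 0.128
grip_force: 60.0
```

```bash
python3 - <<'E'
from h import *
im,s=rd(2);grab('wrist','w14');grab('scene','s14')
for y in (.335,.335+np.pi): print(delta(*goal([.4967,-.1555,.16],y)))
print(delta(*goal([.4967,-.1555,.16],2.864)),s['joint_positions'])
E
```

```text
t 33.75 pos [0.4835 0.2183 0.1038] yaw 2.8745 F [ 0.01  0.19 -0.31] T [0.0078 0.0042 0.0007] sd 0.0179 w 0.128 tilt [-0.0011  0.0012]
(array([-0.3728, -1.1891, -0.1901]), array([ 5.000e-04, -3.000e-04,  2.425e+00]))
(array([-0.3728, -1.1891, -0.1901]), array([ 2.00e-04,  3.00e-04, -5.75e-01]))
(array([-0.3728, -1.1891, -0.1901]), array([0.0003, 0.0003, 0.01  ])) [-0.71976959  0.15965691  0.26758417  1.90238154 -0.04775765  1.08397716
  0.8705235 ]
```

Request:
{"method": "jog_arm", "body": {"moves": [-0.02,-0.06,-0.12,0,0,0,-1,-0.05,-0.18,-0.19,0,0,-0.06,-1,-0.09,-0.31,-0.19,0,0,-0.14,-1,-0.14,-0.45,-0.19,0,0,-0.22,-1,-0.18,-0.6,-0.19,0,0,-0.3,-1,-0.23,-0.75,-0.19,0,0,-0.38,-1,-0.28,-0.9,-0.19,0,0,-0.46,-1,-0.31,-1.0,-0.19,0,0,-0.54,-1]}}

```text
time: 34.85
position: [0.4931, -0.0984, 0.1599]
tool_rot: [-0.467, 3.106, -0.001]
ft_force: [0.9, 0.3, -0.3]
grip_width: 0.128
grip_force: 60.0
```

```bash
python3 - <<'E'
from h import *
M=goal([0,0,0],.335+np.pi)[1]
print(delta([.4967,-.1555,.16]+M@[-.045,0,0],M), ctrl.get_state()['position'],ctrl.get_state()['joint_positions'][6])
im=load('w2');P=im['pixels'].astype(int);m=((P[:,:,2]>=P[:,:,0]-2)&(P.sum(2)>450)).astype(np.uint8)
m=cv2.morphologyEx(m,cv2.MORPH_OPEN,np.ones((3,3)));cs,_=cv2.findContours(m,0,2)
for c in cs:
    if cv2.contourArea(c)>400:
        (x,y),wh,a=cv2.minAreaRect(c);print((x,y),wh,a,plane(im,x,y,.036))
E
```

```text
(array([-0.1055, -0.1799, -0.0003]), array([-0.0004,  0.0001, -0.0347])) [ 0.4930661  -0.09843992  0.1598725 ] 2.0391841503541426
(54.5, 212.0) (52.0, 109.0) 90.0 [ 0.45773773 -0.36321516  0.036     ]
(247.78001403808594, 194.54000854492188) (50.600006103515625, 48.60000228881836) 53.13010025024414 [ 0.49633965 -0.15602363  0.036     ]
(276.0, 146.5) (25.0, 56.0) 90.0 [ 0.45577496 -0.11142981  0.036     ]
(123.77645111083984, 120.8498306274414) (249.64218139648438, 126.56690216064453) 11.72511100769043 [ 0.38920945 -0.25091871  0.036     ]
(254.83935546875, 39.62670135498047) (43.656463623046875, 27.646848678588867) 42.27368927001953 [ 0.35355336 -0.09967523  0.036     ]
(543.5, 134.0) (268.0, 191.0) 90.0 [0.51811759 0.15411859 0.036     ]
(388.9564514160156, 56.05997085571289) (116.09085845947266, 44.98299789428711) 85.38934326171875 [0.40265664 0.01952681 0.036     ]
```

Request:
{"method": "jog_arm", "body": {"moves": [-0.04,-0.07,0,0,0,-0.02,-1,-0.08,-0.14,0,0,0,-0.034,-1,-0.105,-0.18,0,0,0,-0.034,-1,-0.105,-0.18,0,0,0,-0.034,-1,-0.105,-0.18,0,0,0,-0.034,-1,-0.105,-0.18,0,0,0,-0.034,-1,-0.105,-0.18,0,0,0,-0.034,-1,-0.105,-0.18,0,0,0,-0.034,-1]}}

```text
time: 35.85
position: [0.5393, -0.1379, 0.16]
tool_rot: [-0.523, 3.097, 0.0]
ft_force: [-0.9, 0.8, -1.1]
grip_width: 0.128
grip_force: 60.0
```

```bash
python3 - <<'E'
from h import *
im,s=rd(1);im=grab('wrist','w15');print(proj(im,[.4967,-.1555,.036]))
P=im['pixels'].astype(int);m=((P[:,:,2]>=P[:,:,0]-2)&(P.sum(2)>400)).astype(np.uint8)
m=cv2.morphologyEx(m,cv2.MORPH_OPEN,np.ones((3,3)));cs,_=cv2.findContours(m,0,2)
for c in cs:
    if cv2.contourArea(c)>1000:
        (x,y),wh,a=cv2.minAreaRect(c);print((x,y),wh,a,plane(im,x,y,.036),cv2.contourArea(c))
E
```

```text
t 35.9 pos [ 0.5393 -0.138   0.16  ] yaw -2.8074 F [ 0.61 -0.5  -1.07] T [0.0441 0.0144 0.009 ] sd 0.0 w 0.131 tilt [-0.0003  0.0002]
(np.float64(316.991585696115), np.float64(131.01328444291386))
(541.0, 327.0) (48.0, 98.0) 90.0 [0.59870246 0.09954635 0.036     ] 3086.0
(614.4918212890625, 190.49111938476562) (87.95148468017578, 142.2705535888672) 47.44704818725586 [0.46198892 0.09321769 0.036     ] 5977.5
(74.5, 91.5) (183.0, 149.0) 90.0 [ 0.52938566 -0.34130978  0.036     ] 13024.5
```

```bash
python3 - <<'E'
from h import *
im=load('w15');P=im['pixels'].astype(int)
for r in (100,110,120,131,142,150,160): print(r,[f"{a}/{b-c}" for a,b,c in zip(P[r,272:372:5].sum(1)//3,P[r,272:372:5,2],P[r,272:372:5,0])])
print([f"{a}/{b-c}" for a,b,c in zip(P[80:190:5,300].sum(1)//3,P[80:190:5,300,2],P[80:190:5,300,0])])
E
```

```text
100 ['131/-11', '136/-11', '157/-10', '177/-11', '176/-12', '172/-10', '175/-9', '129/-8', '180/-11', '180/-10', '181/-10', '176/-11', '179/-13', '176/-12', '169/-11', '174/-11', '209/-13', '213/-2', '211/0', '213/1']
110 ['127/-11', '126/-11', '155/-8', '173/-12', '174/-10', '176/-12', '175/-11', '128/-9', '176/-12', '178/-10', '181/-11', '175/-14', '170/-9', '178/-12', '177/-12', '176/-9', '134/-10', '153/-12', '173/-8', '150/-10']
120 ['126/-10', '134/-11', '138/-9', '175/-11', '173/-11', '172/-10', '175/-11', '109/-6', '134/-7', '160/-10', '173/-10', '178/-11', '176/-9', '174/-11', '173/-12', '173/-12', '146/-12', '176/-11', '189/-11', '197/-10']
131 ['126/-10', '129/-10', '128/-10', '172/-12', '169/-11', '164/-9', '173/-11', '112/-6', '155/-10', '174/-11', '165/-10', '172/-12', '172/-10', '168/-10', '164/-11', '177/-11', '112/-7', '123/-12', '125/-11', '130/-11']
142 ['134/-11', '155/-14', '132/-10', '172/-11', '173/-11', '174/-9', '171/-11', '120/-9', '148/-8', '159/-11', '162/-10', '174/-10', '171/-10', '173/-11', '173/-10', '172/-10', '195/-17', '205/-14', '205/-17', '182/-17']
150 ['187/-17', '182/-15', '169/-17', '176/-11', '172/-11', '176/-11', '170/-12', '147/-8', '176/-12', '178/-10', '177/-10', '175/-11', '175/-10', '175/-10', '171/-10', '169/-9', '202/-18', '211/-8', '193/-15', '190/-16']
160 ['182/-16', '186/-15', '174/-14', '173/-11', '216/8', '215/8', '180/-3', '144/-10', '172/-11', '174/-12', '183/-8', '174/-11', '171/-13', '169/-13', '146/-3', '164/-9', '185/-15', '188/-16', '186/-17', '187/-17']
['148/-13', '147/-13', '146/-12', '137/-11', '175/-11', '175/-11', '175/-11', '171/-11', '175/-11', '174/-12', '170/-12', '174/-10', '172/-10', '170/-11', '170/-11', '177/-12', '216/8', '174/-14', '191/-16', '189/-16', '191/-17', '187/-15']
```

```bash
python3 - <<'E'
from h import *
im=load('w15');g=cv2.cvtColor(im['pixels'],cv2.COLOR_RGB2GRAY).astype(float)
def sub(p,lo,hi):
    d=abs(np.diff(p));seg=d[lo:hi];i=seg.argmax();w=seg[max(i-1,0):i+2];return round(lo+max(i-1,0)+.5+(w*np.arange(len(w))).sum()/w.sum(),2)
for rs in [(100,112),(112,124),(124,136),(136,148)]:
    p=g[rs[0]:rs[1]].mean(0);print(rs,'L',sub(p,276,292),'R',sub(p,343,358),p[278:292].astype(int),p[344:356].astype(int))
for cs in [(288,300),(315,325),(325,335),(335,345)]:
    p=g[:,cs[0]:cs[1]].mean(1);print(cs,'T',sub(p,88,104),'B',sub(p,156,172),p[90:104].astype(int),p[154:172].astype(int))
print(g[104:166:2,300:340:2].astype(int))
E
```

```text
(100, 112) L 281.69 R 350.68 [130 131 129 136 157 171 175 173 174 175 175 176 177 177] [161 169 175 177 174 166 164 182 189 191 193 197]
(112, 124) L 282.46 R 348.75 [135 134 134 136 146 170 178 179 178 178 179 179 179 179] [176 175 176 177 172 157 145 149 149 146 147 156]
(124, 136) L 282.69 R 349.07 [131 131 129 125 131 160 176 177 177 177 176 176 176 176] [175 176 177 179 174 150 125 128 133 137 143 139]
(136, 148) L 282.77 R 350.06 [152 149 145 142 147 161 174 176 175 175 175 174 175 175] [173 173 174 173 168 164 178 193 194 194 196 202]
(288, 300) T 96.35 B 163.67 [148 146 145 145 141 137 150 168 175 178 177 178 178 179] [179 180 183 193 200 203 205 210 215 212 185 174 183 186 184 182 180 181]
(315, 325) T 96.36 B 161.48 [149 149 148 150 147 142 154 173 181 180 179 179 178 177] [174 175 174 176 177 177 177 185 201 208 193 186 191 195 197 196 194 188]
(325, 335) T 96.58 B 161.72 [149 149 149 150 147 141 147 161 170 171 171 171 170 169] [172 172 170 170 170 169 170 174 190 201 186 183 196 206 208 207 202 197]
(335, 345) T 96.44 B 161.27 [149 149 149 149 148 142 152 168 176 178 175
[... 2023 characters left out ...]
 172 170
  172 172]
 [172 173 173 157 165 178 178 176 179 182 182 180 150 160 177 178 177 175
  175 177]
 [177 175 176 158 166 179 178 179 182 180 180 178 149 164 180 177 177 179
  178 179]
 [181 181 178 161 166 180 182 179 180 175 175 176 154 165 178 177 179 180
  180 178]
 [181 180 179 159 167 181 179 178 177 175 174 178 158 161 173 176 177 181
  178 138]
 [208 176 175 161 165 180 179 175 176 178 179 181 163 161 175 173 175 177
  177 148]
 [216 181 168 157 163 178 175 177 176 179 181 186 159 159 176 178 174 177
  176 162]
 [216 217 206 169 167 177 179 181 204 205 194 216 185 185 189 212 196 181
  184 204]
 [185 191 190 181 193 170 163 164 195 198 194 200 184 189 185 191 189 186
  176 190]]
```

```bash
python3 - <<'E'
from h import *
im=load('w15');q=plane(im,315.8,130.4,.036);print(q)
M=goal([0,0,0],.335+np.pi)[1]; p=q-M@[.001,0,0]; print(p)
for z in (.072,):print(delta([p[0],p[1],z],M))
E
```

```text
[ 0.49655527 -0.15654656  0.036     ]
[ 0.49749968 -0.1562178   0.036     ]
(array([ 0.1517, -0.0114,  0.2931]), array([ 0.0001,  0.0002, -0.0008]))
```

Request:
{"method": "jog_arm", "body": {"moves": [0.08,-0.005,0,0,0,0,-1,0.13,-0.009,0.03,0,0,0,-1,0.152,-0.011,0.1,0,0,0,-1,0.152,-0.011,0.18,0,0,0,-1,0.152,-0.011,0.25,0,0,0,-1,0.152,-0.011,0.285,0,0,0,-1,0.152,-0.011,0.285,0,0,0,-1,0.152,-0.011,0.285,0,0,0,-1]}}

```text
time: 36.95
position: [0.498, -0.1564, 0.0751]
tool_rot: [-0.522, 3.097, -0.001]
ft_force: [-0.4, -0.1, 0.1]
grip_width: 0.126
grip_force: 60.0
```

```bash
python3 - <<'E'
from h import *
rd(2);grab('scene','s16');grab('wrist','w16')
M=goal([0,0,0],.335+np.pi)[1]
print(delta([.4975,-.1562,.062],M))
E
```

```text
t 37.05 pos [ 0.4981 -0.1564  0.0752] yaw -2.8076 F [ 0.19 -0.61 -0.91] T [ 0.0455  0.0214 -0.0021] sd 0.0043 w 0.129 tilt [-0.0017 -0.0006]
(array([0.0012, 0.001 , 0.0434]), array([-0.0004,  0.0013, -0.001 ]))
```

Tip just above the mouth. I'll go down 6 mm past it, slowly.

Request:
{"method": "jog_arm", "body": {"moves": [0.002,0.001,0.006,0,0,0,-1,0.002,0.001,0.012,0,0,0,-1,0.002,0.001,0.018,0,0,0,-1,0.002,0.001,0.024,0,0,0,-1,0.002,0.001,0.03,0,0,0,-1,0.002,0.001,0.034,0,0,0,-1,0.002,0.001,0.034,0,0,0,-1,0.002,0.001,0.034,0,0,0,-1]}}

```text
time: 38.15
position: [0.4967, -0.1562, 0.0642]
tool_rot: [-0.522, 3.098, 0.0]
ft_force: [0.3, -0.0, 0.7]
grip_width: 0.125
grip_force: 60.0
```

```bash
python3 - <<'E'
from h import *
rd(2)
E
```

```text
t 38.25 pos [ 0.4968 -0.1562  0.0642] yaw -2.8076 F [ 0.21 -0.13 -0.41] T [0.0639 0.0273 0.0371] sd 0.0005 w 0.128 tilt [-0.0003 -0.    ]
```

Request:
{"method": "jog_arm", "body": {"moves": [-0.001,0,0.006,0,0,0,-1,-0.001,0,0.012,0,0,0,-1,-0.001,0,0.018,0,0,0,-1,-0.001,0,0.024,0,0,0,-1,-0.001,0,0.03,0,0,0,-1,-0.001,0,0.034,0,0,0,-1,-0.001,0,0.036,0,0,0,-1,-0.001,0,0.036,0,0,0,-1]}}

```text
time: 39.25
position: [0.497, -0.1561, 0.0534]
tool_rot: [-0.522, 3.098, 0.0]
ft_force: [1.0, -1.1, -0.5]
grip_width: 0.123
grip_force: 60.0
```

```bash
python3 - <<'E'
from h import *
rd(2)
E
```

```text
t 39.35 pos [ 0.4971 -0.1561  0.0534] yaw -2.8076 F [ 0.34  0.18 -0.62] T [0.0655 0.051  0.0003] sd 0.0087 w 0.126 tilt [-0.0002 -0.    ]
```

Almost seated. I'll go 1 to 2 mm more to feel the flange touch.

Request:
{"method": "jog_arm", "body": {"moves": [0,0,0.001,0,0,0,-1,0,0,0.002,0,0,0,-1,0,0,0.003,0,0,0,-1,0,0,0.004,0,0,0,-1,0,0,0.004,0,0,0,-1,0,0,0.004,0,0,0,-1,0,0,0.004,0,0,0,-1,0,0,0.004,0,0,0,-1]}}

```text
time: 40.35
position: [0.4971, -0.156, 0.0524]
tool_rot: [-0.522, 3.098, 0.0]
ft_force: [-1.7, 0.9, 6.0]
grip_width: 0.125
grip_force: 60.0
```

```bash
python3 - <<'E'
from h import *
rd(3)
E
```

```text
t 40.5 pos [ 0.4972 -0.156   0.0524] yaw -2.8075 F [-1.58  0.63  5.03] T [ 0.2606  0.4153 -0.0242] sd 0.0088 w 0.126 tilt [-0.0004  0.0001]
```

Request:
{"method": "jog_arm", "body": {"moves": [0,0,0,0,0,0,-0.7,0,0,0,0,0,0,-0.6,0,0,0,0,0,0,-0.4,0,0,0,0,0,0,-0.2,0,0,0,0,0,0,0,0,0,0,0,0,0,0,0,0,0,0,0,0,0,0,0,0,0,0,0,0]}}

```text
time: 41.5
position: [0.497, -0.1561, 0.0522]
tool_rot: [-0.522, 3.098, 0.0]
ft_force: [-0.7, -0.1, 0.4]
grip_width: 0.496
grip_force: 0.0
```

Request:
{"method": "jog_arm", "body": {"moves": [0,0,-0.03,0,0,0,0,0,0,-0.08,0,0,0,0,0,0,-0.16,0,0,0,0,0,0,-0.26,0,0,0,0,0,0,-0.36,0,0,0,0,0,0,-0.46,0,0,0,0,0,0,-0.5,0,0,0,0,0,0,-0.5,0,0,0,0]}}

```text
time: 42.5
position: [0.4975, -0.1562, 0.203]
tool_rot: [-0.522, 3.096, -0.0]
ft_force: [1.1, 0.0, 0.5]
grip_width: 0.497
grip_force: 0.0
```

```bash
python3 - <<'E'
from h import *
rd(1);a=grab('wrist','w20');b=grab('scene','s20')
for n,z in [('tip bowtop',.0855),('bow bottom',.0555),('flange',.0515)]: print(n,np.round(proj(b,[.4966,-.1565,z]),1),np.round(proj(a,[.4966,-.1565,z]),1))
g=cv2.cvtColor(b['pixels'],cv2.COLOR_RGB2GRAY);u,v=map(int,proj(b,[.4966,-.1565,.07]));print(u,v);print(g[v-18:v+16:2,u-16:u+17:2])
g=cv2.cvtColor(a['pixels'],cv2.COLOR_RGB2GRAY);u,v=map(int,proj(a,[.4966,-.1565,.0855]));print(u,v);print(g[v-40:v+40:4,u-30:u+31:3])
E
```

```text
t 42.55 pos [ 0.4968 -0.156   0.2019] yaw -2.8076 F [ 0.34  0.42 -0.65] T [0.0666 0.0475 0.0463] sd 0.0 w 0.504 tilt [-0.0001  0.0003]
tip bowtop [375.4 259.6] [319.7 189.3]
bow bottom [374.9 271.4] [319.7 180.6]
flange [374.8 273. ] [319.7 179.6]
375 265
[[214 202 166 152 211 226 225 219 210 220 225 196  97  78  82  86  88]
 [204 213 208 215 219 219 223 223 217 211 216 220 198 133  81  80  89]
 [128 200 216 211 197 195 188 229 228 224 213 214 221 220 142  86  82]
 [181 215 207 196 192 128 173 227 230 230 226 210 214 219 223 203  93]
 [211 198 195 196 143  98 172 220 223 228 223 183 182 215 216 224 202]
 [196 197 196 156  96  98 187 219 197 133 115 113 192 218 209 215 223]
 [185 197 170 102  99  98 183 169  65  36  30 144 227 227 218 209 209]
 [117 128 106  94  98  93  65  42  35  23  22 148 220 226 227 222 209]
 [113 119  98 100  98  62  28  28  21  16  19 141 197 219 226 219 215]
 [114 117  98 101 106  95  24  13  12  18  26 165 206 189 183 190 196]
 [116 115  97  99 160  90  26  17   8  13  31 163 201 199 186 179 187]
 [115 120 100 132 186  87  15  15  14  23 116 203 209 205 197 1
[... 1452 characters left out ...]
5 205 204 204 202 201 171  56  67  65  66 184 202 201 202 186
  199 200 164]
 [161 163 200 204 204 204 203 205 151  59  66  62  82 183 204 203 205 200
  202 196 164]
 [159 177 172 163 155 171 171 153 141  53  72  57 106 161 160 158 161 164
  166 171 169]
 [165 165 168 146 156 157 161 160 150 146 141 136 159 162 163 162 161 168
  169 169 171]
 [161 165 158 140 152 156 161 157 148 143 138 140 159 160 160 163 163 169
  169 170 171]
 [162 162 156 145 155 159 156 149 145 142 129 148 161 159 163 163 167 167
  167 168 170]
 [165 166 154 149 154 154 150 149 147 154 152 160 161 164 162 165 168 169
  169 171 171]
 [165 163 158 151 155 155 149 144 148 154 157 152 162 165 167 166 168 168
  169 170 169]]
```

```bash
python3 -c "
from bench import ctrl
print(ctrl.close_job())"
```

```text
the job is handed in; nothing more can be done
None
```

I pressed the reset contact to about 0.09 rad by pin rise and held it for about a second; the torque reading suggested up to 0.14, still under the 0.16 overload. I then turned the key home, drew it straight up with no measurable resistance, parked it upright in the white block with its flange resting on top, and handed the job in at 42.6 s.

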